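# Start the seal timer and hold the press lever in the green

## Robot

A 7-joint arm with a two-finger parallel gripper is mounted at the origin on a cart in front of the work surface, level with it; the furniture and walls round the work are solid. World frame = base frame: x ahead of the robot, y to its left, z up, the work surface at z = 0. Lengths are in m, angles in rad, forces in N, time in s.
With the tool pointing down it reaches from about 0.425 to 0.925 m from the base axis. Payload 6.8 kg.
Tool frame: the origin (TCP) lies at the very end of the fingers, on their centre line; the grasp point (between the pads) lies 19 mm behind it (hold_point_z is the distance from the TCP to the grasp point, in m); z points along the fingers, y is the direction in which the jaws open and shut (so a half turn about z gives the same grasp; the last joint's range is limited). The gripper opens to 85 mm and grips with 20 to 120 N. Pads are 22 mm wide; open, the fingers measure 114 mm over their backs; the gripper's body (76 mm by 85 mm) begins 54 mm behind the grasp point. The pads swing forward as they close: fully open they stand 13 mm farther back than shut.
Start: joints at [1.013, 0.477, 0.022, 1.555, -0.011, 1.109, -0.083], TCP at [0.293, -0.608, 0.231] pointing down, gripper open.
Joint ranges: [-2.96, 2.96], [-0.34, 2.1], [-1.41, 1.46], [0.24, 2.44], [-1.37, 4.51], [0.17, 1.92], [-2.96, 2.96]. Speed limits (rad/s): [2.39, 2.39, 3.14, 3.14, 3.14, 3.14, 3.14].

## Interface

Orientations are given as a unit quaternion [w, x, y, z].
In Python, from station import get_obs, read_camera, calibration, hand_in, regions_of, hold_point_z gives the robot as it stands.
- The arm moves only by the tool send_rows, never from a script. Its argument "motion" is text: rows parted by semicolons, each of 7 numbers parted by spaces: the shift along the world's x, y, z in cm, then the turn, a rotation vector about the world's x, y, z in degrees, then the closure, from 0 (fully open) to 1 (shut). In form: dx dy dz rx ry rz fingers; .... A call has 1 to 20 rows; each row shifts and turns the pose as measured when the row begins; what a row does not reach is not made up. A row lasts 1/12 s, in which the tool goes at most 41.7 mm and 7.16 degrees, less where a joint would pass 70% of its speed; a pose out of reach is approached as far as the arm can. A call is refused whole if a number of a shift passes 4.17 or a number of a turn 7.16, either way. A call with a gripper value outside its range is refused whole. The fingers move at their own pace and stop on an object; "newtons" is the grip in N (left out, the last holds). Time passes only in rows, so rows that do not move let the fingers close. It gives the time, the measured TCP pose, the force and the opening at its end, in the units of the state.
- get_obs(): the state, without advancing time (a new reading comes with each control period).
- read_camera(name): name is "side" or "top"; returns the picture (384x512x3 uint8, red, green, blue); there is no depth.
- calibration(name): a dict with "mtx" (3x3 intrinsics, pixels), "R" (3x3) and "t" (3): a world point X has camera coordinates R X + t. Camera axes: x right, y down, z forward; pixel columns grow to the right and rows downward; lengths in m; the calibration is good to about 2 mm. A picture is of the moment at which its call begins. calibration takes no time and is no camera call.
- hand_in(): hands the job in, once; it reports no verdict.
Trained networks look in the newest picture that a camera, given by its name, has taken for a name from the list of things; names that differ only in an ending like _2 or _b are one class to them, and where a whole thing is asked for, a point or a joint stands for the part that bears it (a point fixed in the world has none). Each returns a list of dicts, best first, with "conf" (0 to 1); they miss things now and then, are a little off and sometimes report something else, mostly with a low value. They report only what shows in the picture. A call takes as long as a camera call.
- regions_of(thing, camera): "region" (384x512 bool, what is visible of it) and "point" ([column, row] in pixels, amid what is visible of it).
The state is a dict: "t": time; "q": joint angles; "joint_vel": joint speeds; "joint_torque": joint torques, N m; "eef_pos": TCP position; "tool_rot": TCP orientation; "contact_force": force on the tool from outside, world axes, zero at the start; "torque": the same for the moment, N m; "gripper_width": opening from 0.0 (shut) to 1.0 (fully open).
Only numpy, scipy, OpenCV 4.12 (cv2) and the standard library are available. Lean on these libraries where they do the work, as an engineer would, in place of code of your own. Each camera call takes 0.05 s, during which the arm holds its last target.

## Task

Seal the culture dish in the press: press the green start button on the control box fully down and let it come back up, and only then lower the press lever by its black grip until the arm is level, with its black pointer in the green band and the orange foot pressing on the dish lid. Keep the lever held there and finish while still holding it; never push it down past level into the red, which would crush the dish, and leave the other things on the bench where they are.

Things in the scene. Friction and masses are not known exactly. Their poses are not given: they have to be found in the camera images.
- start_button (a joint): travel of the start button in m: 0 up, 0.006 fully down; it springs back, fully down takes 5 N
- start_button_top (a point): centre of the top face of the round green start button, 30 mm in diameter, on the flat top of a grey control box with black face (100 x 120 mm, top 45 mm above the bench, fixed); it is pushed straight down 6 mm. z axis up
- lever (a joint): angle of the press lever in rad: 0 at rest, raised (a spring returns it there); grows as the lever is pushed down. At 0.28 the arm is exactly level and the pointer in the middle of the green band (0.23 to 0.33, about 12 mm high at the pointer); below that the scale is red; mechanical stop at 0.46
- lever_hinge (a point): centre of the lever's horizontal hinge pin at the back of the fixed press, 85 mm above the bench. x points from dish to hinge (the lever reaches from the hinge towards -x), y along the pin, z up. White base 190 x 150 mm, 20 mm high. Hinge cheeks rise to 103 mm; the scale plate (106 mm in front of the hinge, 63 mm to +y) to 125 mm
- grip_middle (a point): point on the axis of the round black rubber grip, midway along it, 200 mm from the hinge pin (it moves on that arc). Grip 25 mm thick, 92 mm long, in line with the lever; pinch it from above across its thickness or push it down. About 140 mm above the bench at rest, 85 mm when level. Takes about 4 N at the start, 9 N at level. x along the arm from grip to hinge, y along the pin
- foot: the orange rounded presser foot, 24 mm in diameter, under the middle of the lever, on a spring; it meets the dish lid at a lever angle of about 0.17 and at level pushes on it with about 5 N
- dish_middle (a point): centre of the loose round culture dish (90 mm in diameter, 16 mm high) lying between four short steel pins on the press base; must stay there
- timer: loose white bench timer, 66 x 66 x 18 mm, origin under its centre; bystander
- pipette: loose pipette lying down, about 242 x 56 x 27 mm; bystander
- buffer_bottle: loose white bottle with blue cap, 64 mm in diameter, 135 mm high, origin under its centre; bystander
- lab_book: loose dark blue notebook lying flat, 205 x 150 x 18 mm; bystander
- petri_b: loose second culture dish, 90 mm in diameter, 16 mm high; bystander

How it is judged:
By the outcome, as a careful person would: the job done as asked, in the order asked, and still so for the second after the job is handed in, while the arm keeps its last pose, push and grip.
It also fails if it takes over 40 s, if anything falls off the work surface, if the arm or the gripper's body presses on something with over 40 N, if the wrist force passes 120 N, or if a joint passes its speed limit or range.

## Working session

There is one attempt and no reset: what is moved stays moved. The work goes in short steps, Python scripts to look and compute and a tool call to move; the robot and the scene stay as the last step left them, time stands still between calls to the robot, and variables do not carry over. Pictures are saved under pics/ and viewed, and the job is handed in when it is done.

Besides the shell and the picture viewer there is one more tool, called after "Request:" by a JSON object that holds its "op" and its "data", one argument or row to a line. send_rows: Moves the arm, as the interface text tells. Its arguments: {"type":"object","properties":{"motion":{"type":"string"},"newtons":{"type":"number"}},"required":["motion"]}

```bash
mkdir -p pics; ls
cat > h.py <<'E'
import numpy as np, cv2
from station import *
def snap(c,n):
    im=read_camera(c); cv2.imwrite(f'pics/{n}.png',cv2.resize(im[:,:,::-1],(768,576),interpolation=cv2.INTER_CUBIC)); return im
def ray(c,p):
    k=calibration(c);K,R,t=[np.array(k[a]) for a in('mtx','R','t')]
    d=R.T@np.linalg.solve(K,[p[0],p[1],1.]); return -R.T@t,d
def onz(c,p,z):
    o,d=ray(c,p); return o+d*(z-o[2])/d[2]
def proj(c,X):
    k=calibration(c);K,R,t=[np.array(k[a]) for a in('mtx','R','t')]
    v=K@(R@np.array(X)+t); return v[:2]/v[2]
def tri(p1,p2):
    o1,d1=ray('side',p1);o2,d2=ray('top',p2)
    A=np.array([d1,-d2]).T; s=np.linalg.lstsq(A,o2-o1,rcond=None)[0]
    a,b=o1+d1*s[0],o2+d2*s[1]; return (a+b)/2,np.linalg.norm(a-b)
E
python3 - <<'E'
from h import *
np.set_printoptions(precision=4,suppress=True)
for c in('side','top'):
    snap(c,c+'0'); k=calibration(c); print(c,-np.array(k['R']).T@np.array(k['t']))
    for th in('start_button_top','grip_middle','foot','dish_middle','lever','timer','pipette','buffer_bottle','lab_book'):
        for r in regions_of(th,c)[:2]: print(th,r['conf'],r['point'],r['region'].sum())
o=get_obs();print(o, hold_point_z)
E
```

```text
pics
side [-0.1925  0.4325  1.0983]
start_button_top 0.41 [308.7, 199.2] 50
grip_middle 0.85 [222.1, 219.7] 459
grip_middle 0.36 [220.4, 230.9] 308
foot 0.3 [210.8, 226.5] 1762
dish_middle 0.63 [218.4, 227.1] 313
lever 0.62 [221.3, 219.1] 430
timer 0.93 [185.0, 287.0] 456
pipette 0.64 [135.7, 270.4] 544
buffer_bottle 0.86 [327.5, 139.8] 426
lab_book 0.69 [369.4, 170.6] 1400
top [ 0.2244 -0.044   1.5132]
start_button_top 0.4 [306.8, 218.8] 43
grip_middle 0.85 [212.5, 202.5] 317
dish_middle 0.77 [215.2, 192.0] 297
timer 0.54 [157.4, 229.1] 287
pipette 0.9 [130.0, 189.7] 449
pipette 0.33 [307.0, 218.4] 26
buffer_bottle 0.84 [384.6, 156.3] 374
buffer_bottle 0.57 [209.6, 186.9] 1912
lab_book 0.81 [400.6, 214.8] 2262
{'t': 1.0, 'q': array([ 1.0129,  0.477 ,  0.0224,  1.5554, -0.0115,  1.1093, -0.0831]), 'joint_vel': array([-0.0002,  0.0013, -0.0003, -0.0006, -0.0009, -0.0014,  0.0003]), 'joint_torque': array([  0.0002, -59.6326,   1.6066, -28.1539,   0.0126,   0.0017,
         0.    ]), 'eef_pos': array([ 0.2935, -0.6079,  0.2313]), 'tool_rot': array([ 0.    ,  0.9748,  0.223 , -0.    ]), 'contact_force': array([ 0.368 , -0.5705, -0.5088]), 'torque': array([-0.0107,  0.0141, -0.0301]), 'gripper_width': 0.9991685460516843} 0.0187
```

View pics/side0.png

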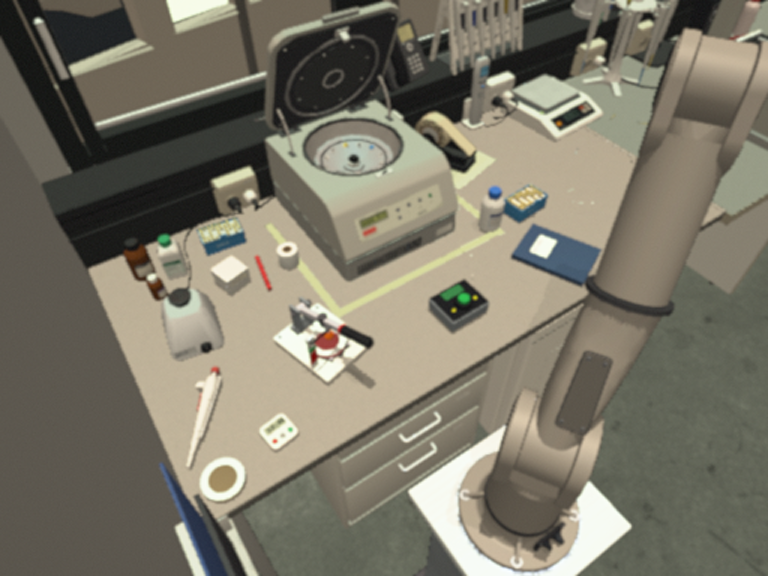

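View pics/top0.png

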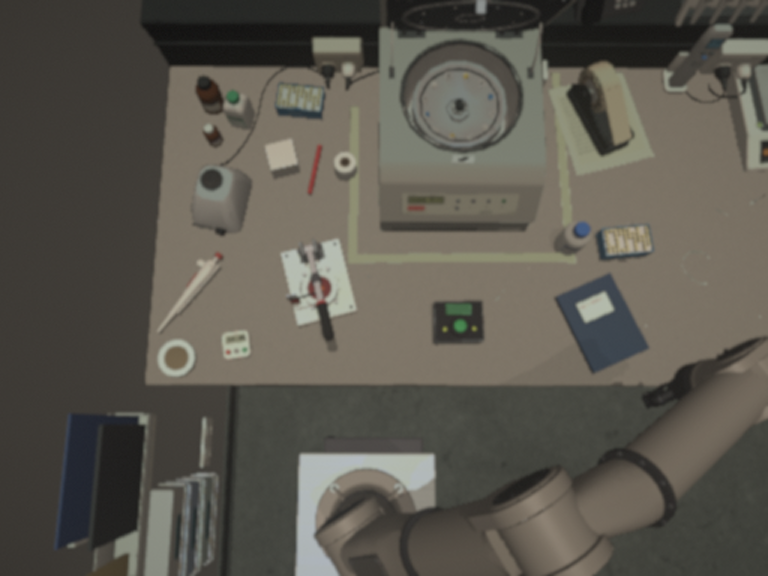

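Run:
```python
from h import *
import glob
for c,(x,y,w,h) in {'side':(160,170,180,135),'top':(150,130,180,135)}.items():
    im=cv2.imread(f'pics/{c}0.png'); s=1.5
    cr=im[int(y*s):int((y+h)*s),int(x*s):int((x+w)*s)]
    cv2.imwrite(f'pics/{c}0c.png',cv2.resize(cr,(800,600),interpolation=cv2.INTER_CUBIC))
```

```text
(no output)
```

View pics/side0c.png

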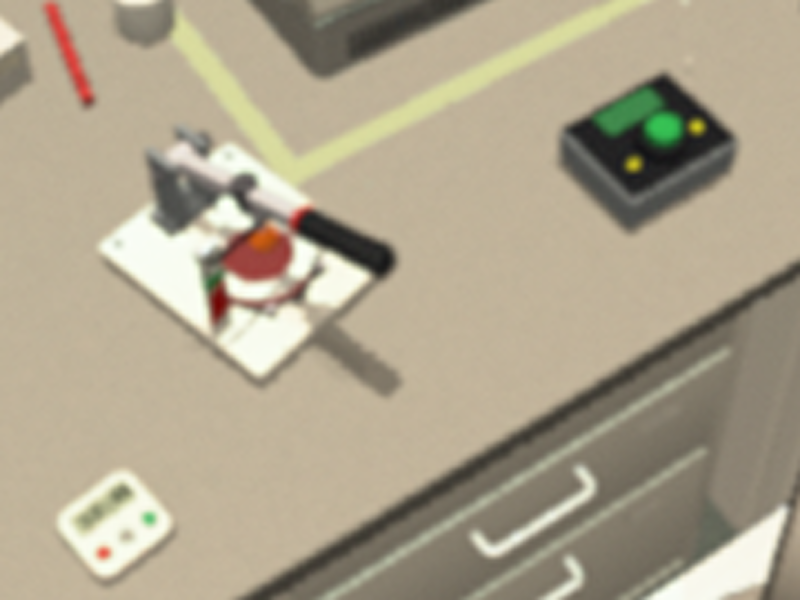

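View pics/top0c.png

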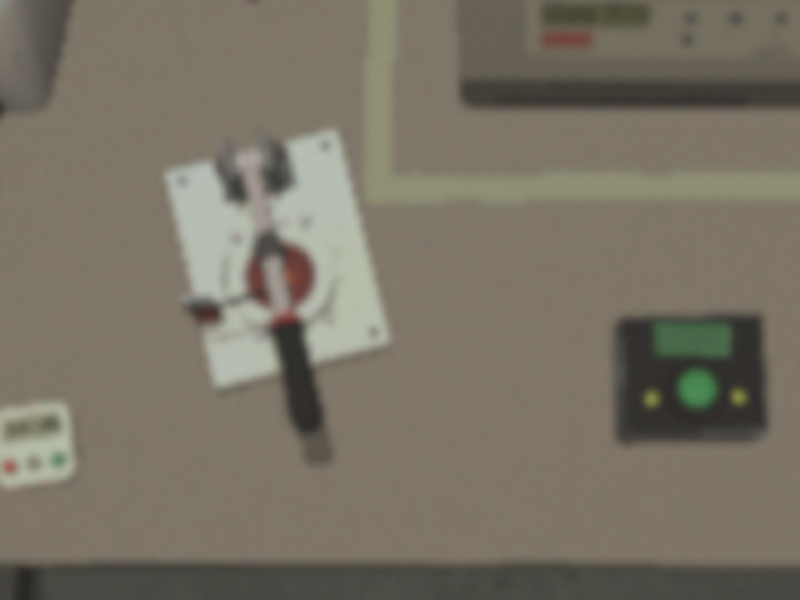

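Run:
```python
from h import *
np.set_printoptions(precision=4,suppress=True)
S=lambda x,y:(160+x/4.4444-.33,170+y/4.4444-.33)
T=lambda x,y:(150+x/4.4444-.33,130+y/4.4444-.33)
print('button',tri(S(664,126),T(697,388)),onz('top',T(697,388),.052),onz('side',S(664,126),.052))
B=[onz('top',T(*p),.02) for p in((165,172),(338,130),(390,343),(215,388))]
B2=[onz('side',S(*p),.02) for p in((230,145),(385,275),(262,380),(100,247))]
print(np.array(B));print(np.array(B2))
print('boxcorners',[onz('top',T(*p),.045) for p in((617,318),(763,315),(766,430),(618,438))])
for n,a,b in(('gstart',(303,222),(286,323)),('gend',(383,256),(307,424))): print(n,tri(S(*a),T(*b)))
for c in('side','top'):
  for th in('grip_middle',):
    r=regions_of(th,c)[0]['region']; ys,xs=np.nonzero(r); print(c,xs.mean(),ys.mean(),xs.min(),xs.max(),ys.min(),ys.max())
    m=np.c_[xs,ys]-[xs.mean(),ys.mean()];w,v=np.linalg.eigh(np.cov(m.T));print(v[:,1],np.ptp(m@v[:,1]),np.ptp(m@v[:,0]))
```

```text
button (array([ 0.4424, -0.2168,  0.0738]), np.float64(0.0031884677549219717)) [ 0.4445 -0.2205  0.052 ] [ 0.4571 -0.2296  0.052 ]
[[0.6296 0.2166 0.02  ]
 [0.6667 0.0728 0.02  ]
 [0.4855 0.0267 0.02  ]
 [0.4476 0.169  0.02  ]]
[[0.6703 0.0749 0.02  ]
 [0.4789 0.0381 0.02  ]
 [0.4484 0.1701 0.02  ]
 [0.6338 0.217  0.02  ]]
boxcorners [array([ 0.5024, -0.1577,  0.045 ]), array([ 0.5054, -0.2759,  0.045 ]), array([ 0.4119, -0.2758,  0.045 ]), array([ 0.405 , -0.1575,  0.045 ])]
gstart (array([0.4824, 0.1023, 0.1323]), np.float64(0.004239589474200543))
gend (array([0.4013, 0.0818, 0.1652]), np.float64(0.005079422149152834))
side 223.94117647058823 218.65141612200435 198 249 202 231
[-0.9039 -0.4277] 56.79245605705098 20.684112105637084
top 213.5993690851735 201.52681388012618 204 221 165 226
[0.2205 0.9754] 63.02662490113866 7.209172011543492
```

Request:
{"op": "send_rows", "data": {
  "motion": "1.4 3.5 0 0 0 -1.2 1;1.4 3.5 0 0 0 -1.2 1;1.4 3.5 0 0 0 -1.2 1;1.4 3.5 0 0 0 -1.2 1;1.4 3.5 0 0 0 -1.2 1;1.4 3.5 0 0 0 -1.2 1;1.4 3.5 0 0 0 -1.2 1;1.4 3.5 0 0 0 -1.2 1;1.4 3.5 0 0 0 -1.2 1;1.4 3.5 0 0 0 -1.2 1;0 0 0 0 0 0 1",
  "newtons": 40
}}

```text
t: 2.02
eef_pos: [0.4326, -0.2447, 0.2323]
tool_rot: [0.003, 0.994, 0.111, 0.0]
contact_force: [0.7, 0.5, -0.6]
gripper_width: -0.001
```

Request:
{"op": "send_rows", "data": {
  "motion": "1.1 1.5 -3.5 0 0 0 1;0.5 0.7 -3.5 0 0 0 1;0 0 -3.5 0 0 0 1;0 0 -2.5 0 0 0 1;0 0 -1 0 0 0 1;0 0 0 0 0 0 1;0 0 0 0 0 0 1"
}}

```text
t: 2.6
eef_pos: [0.4531, -0.2202, 0.093]
tool_rot: [0.005, 0.993, 0.116, 0.005]
contact_force: [-0.3, -0.8, 1.0]
gripper_width: -0.004
```

Run:
```python
from h import *
o=get_obs();print(o['eef_pos'],o['tool_rot'],o['contact_force'])
for c in('side','top'):
    im=snap(c,c+'1'); p=proj(c,o['eef_pos']); q=proj(c,[.449,-.222,.052]); print(c,p,q)
    x,y=int(q[0])-60,int(q[1])-50
    cv2.imwrite(f'pics/{c}1c.png',cv2.resize(im[y:y+90,x:x+120,::-1],(800,600),interpolation=cv2.INTER_CUBIC)); print(x,y)
```

```text
[ 0.45314841 -0.22020801  0.09302211] [0.00481715 0.99326816 0.11560923 0.00544714] [-0.25812887 -0.78502768  0.99149219]
side [308.8912009  192.43879113] [308.87662372 200.23457325]
248 150
top [307.76458823 212.72719241] [306.89684008 215.71470735]
246 165
```

View pics/side1c.png

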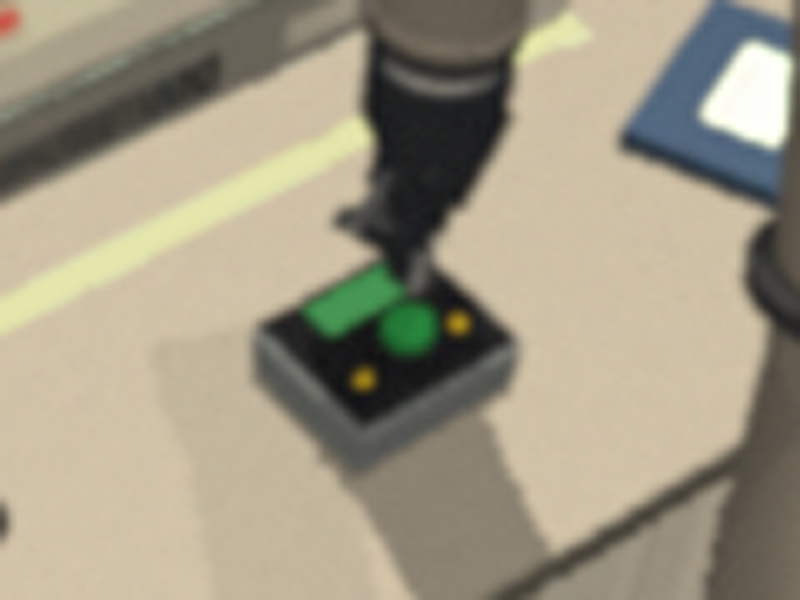

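View pics/top1c.png

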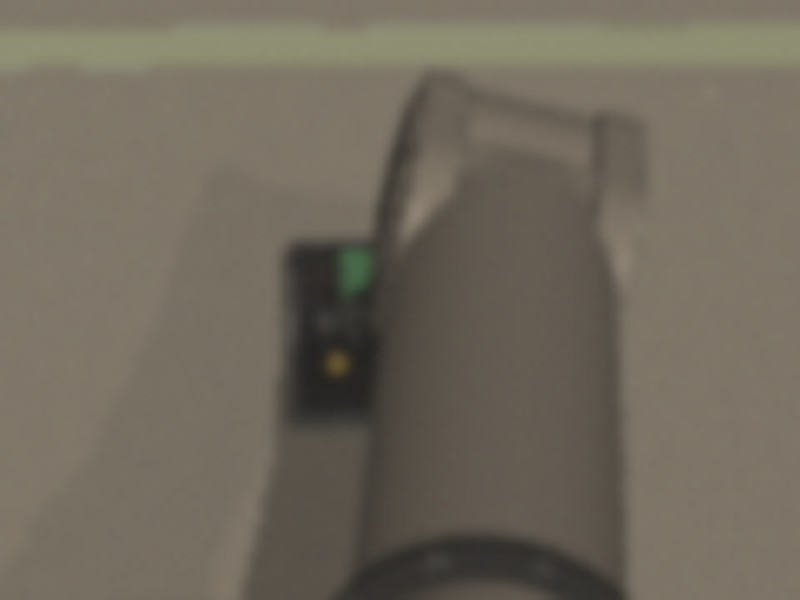

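Run:
```python
from h import *
np.set_printoptions(precision=4,suppress=True)
S=lambda x,y:(248+x*.15-.4,150+y*.15-.4)
b=np.array([onz('side',S(*p),.045) for p in((388,262),(518,347),(362,425),(258,333))]);print(b,b.mean(0))
print(onz('side',S(409,326),.053),onz('side',S(417,292),.093))
for r in regions_of('start_button_top','side'): print(r['conf'],r['point'],r['region'].sum(),onz('side',r['point'],.052))
# green top blob from initial images: color
for c in('side','top'):
    im=cv2.imread(f'pics/{c}0.png').astype(int)
    m=(im[:,:,1]-im[:,:,2]>60)&(im[:,:,1]-im[:,:,0]>30)
    n,l,s,ce=cv2.connectedComponentsWithStats(m.astype('uint8'))
    for i in range(1,n):
        if s[i,4]>30: p=(ce[i]+.5)/1.5-.5; print(c,p,s[i],onz(c,p,.051))
```

```text
[[ 0.505  -0.2531  0.045 ]
 [ 0.4133 -0.273   0.045 ]
 [ 0.4183 -0.1653  0.045 ]
 [ 0.5037 -0.158   0.045 ]] [ 0.4601 -0.2123  0.045 ]
[ 0.4549 -0.227   0.053 ] [ 0.4469 -0.221   0.093 ]
0.46 [309.0, 199.9] 36 [ 0.45   -0.2234  0.052 ]
side [108.8016 159.0794] [158 235  11   9  84] [1.093  0.3248 0.051 ]
side [304.5601 196.1967] [442 286  28  18 255] [ 0.4744 -0.2219  0.051 ]
```

Request:
{"op": "send_rows", "data": {
  "motion": "-0.2 -0.2 -1.5 0 0 0 1;0 0 -1 0 0 0 1;0 0 -0.5 0 0 0 1;0 0 -0.2 0 0 0 1;0 0 0 0 0 0 1"
}}

```text
t: 3.17
eef_pos: [0.4559, -0.2249, 0.0662]
tool_rot: [0.008, 0.993, 0.115, 0.011]
contact_force: [-0.4, 1.1, 2.0]
gripper_width: 0.004
```

Request:
{"op": "send_rows", "data": {
  "motion": "-0.5 0.3 0 0.8 1.4 0 1;0 0 -0.4 0 0 0 1;0 0 -0.3 0 0 0 1;0 0 0 0 0 0 1"
}}

```text
t: 3.5
eef_pos: [0.4522, -0.2224, 0.0611]
tool_rot: [0.001, 0.993, 0.114, 0.001]
contact_force: [-1.4, 1.2, 4.9]
gripper_width: 0.001
```

Request:
{"op": "send_rows", "data": {
  "motion": "0 0 -0.3 0 0 0 1;0 0 0 0 0 0 1"
}}

```text
t: 3.67
eef_pos: [0.4523, -0.2225, 0.0613]
tool_rot: [0.001, 0.993, 0.114, 0.001]
contact_force: [-2.8, 0.9, 4.8]
gripper_width: -0.002
```

Request:
{"op": "send_rows", "data": {
  "motion": "0 0 -0.3 0 0 0 1;0 0 0 0 0 0 1"
}}

```text
t: 3.83
eef_pos: [0.4525, -0.2225, 0.0614]
tool_rot: [0.002, 0.993, 0.114, 0.002]
contact_force: [-3.7, 0.8, 4.0]
gripper_width: -0.001
```

Request:
{"op": "send_rows", "data": {
  "motion": "0 0 -0.6 0 0 0 1;0 0 -0.6 0 0 0 1"
}}

```text
t: 4.0
eef_pos: [0.4536, -0.2232, 0.0589]
tool_rot: [0.003, 0.994, 0.113, 0.002]
contact_force: [-31.5, 14.2, 108.6]
gripper_width: 0.002
```

Run:
```python
from h import *
o=get_obs();print(o['eef_pos'],o['q'],o['contact_force'],o['torque'],o['joint_torque'])
im=snap('side','side2')
cv2.imwrite(f'pics/side2c.png',cv2.resize(im[150:240,248:368,::-1],(800,600),interpolation=cv2.INTER_CUBIC))
```

```text
[ 0.45361322 -0.22315086  0.05894003] [ 0.431902    0.4478188  -0.12319975  2.09073417  0.10152967  0.60257644
 -1.10603571] [-31.45872296  14.21370868 108.59520012] [3.21252968 7.19399068 0.01495772] [ -0.19417912  -0.74933186   1.21107828 -13.36130798   1.18291855
 -11.3014546    0.03033331]
```

View pics/side2c.png

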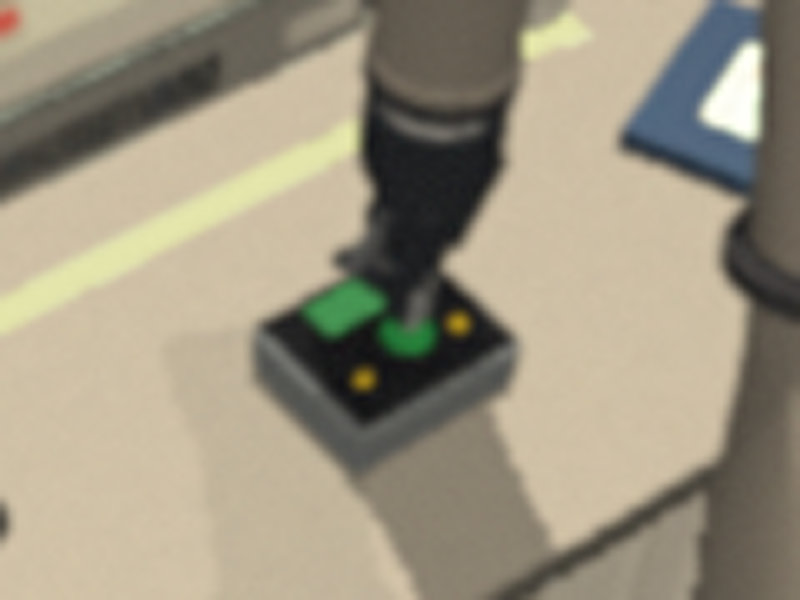

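Request:
{"op": "send_rows", "data": {
  "motion": "0 0 0.5 0 0 0 1;0 0 1 0 0 0 1;0 0 2 0 0 0 1;0 0 2 0 0 0 1;0 0 0 0 0 0 1;0 0 0 0 0 0 1"
}}

```text
t: 4.55
eef_pos: [0.4556, -0.2234, 0.122]
tool_rot: [0.006, 0.993, 0.114, 0.006]
contact_force: [-0.0, 0.9, 1.1]
gripper_width: -0.002
```

Run:
```python
from h import *
o=get_obs();print(o['eef_pos'],o['q'],o['contact_force'],o['torque'])
im=snap('side','side3')
cv2.imwrite(f'pics/side3c.png',cv2.resize(im[150:240,248:368,::-1],(800,600),interpolation=cv2.INTER_CUBIC))
for z in(.052,.06,.066): print(onz('side',(309.0,199.3),z),onz('top',(306.5,217),z))
```

```text
[ 0.45564894 -0.22342188  0.12203799] [ 0.4421916   0.3425312  -0.13535683  2.05691354  0.07755967  0.72994628
 -1.08508464] [-0.0426341   0.94788892  1.09591162] [ 0.03866678  0.03586209 -0.00458508]
[ 0.45234107 -0.22530739  0.052     ] [ 0.444382   -0.22050092  0.052     ]
[ 0.44741045 -0.22027768  0.06      ] [ 0.4431777  -0.21953471  0.06      ]
[ 0.44371248 -0.2165054   0.066     ] [ 0.44227447 -0.21881006  0.066     ]
```

View pics/side3c.png

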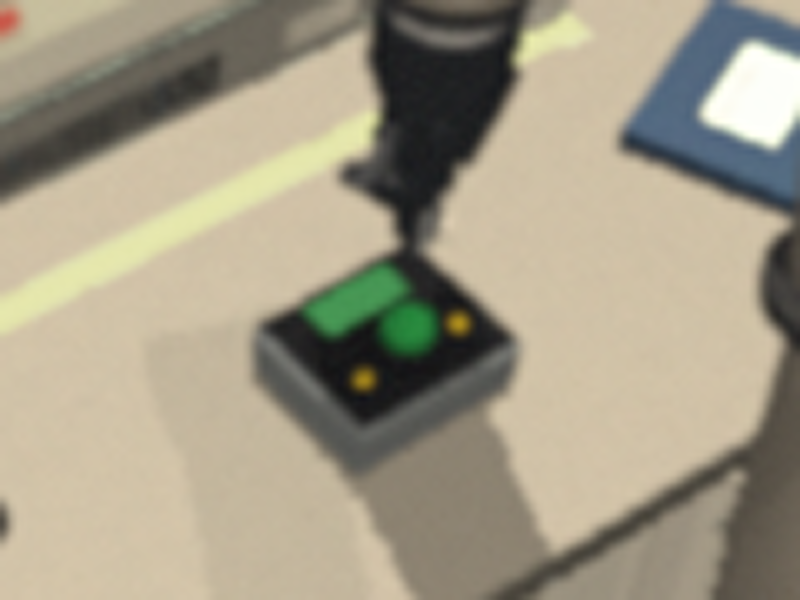

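Run:
```python
from h import *
a,b,c=[cv2.imread(f'pics/side{i}c.png') for i in(1,2,3)]
for im in(a,b,c):
    g=im.astype(int); m=(g[:,:,1]-g[:,:,2]>35)&(g[:,:,1]-g[:,:,0]>20)
    m[:, :375]=0; m[:300,:]=0;m[:,440:]=0
    cols=[380,390,400,410,420,430]; print([np.nonzero(m[:,x])[0].max() for x in cols],[np.nonzero(m[:,x])[0].min() for x in cols], [np.nonzero(m[y])[0][[0,-1]] for y in (330,340,350)])
for z in(.066,.060): print((proj('side',[.443,-.218,z])))
cv2.imwrite('pics/cmp.png',np.hstack([cv2.resize(i[250:400,330:490],(390,366)) for i in(b,c)]))
```

```text
[np.int64(335), np.int64(349), np.int64(353), np.int64(354), np.int64(352), np.int64(345)] [np.int64(300), np.int64(300), np.int64(300), np.int64(301), np.int64(303), np.int64(307)] [array([379, 437]), array([383, 434]), array([392, 424])]
[np.int64(339), np.int64(350), np.int64(354), np.int64(356), np.int64(355), np.int64(349)] [np.int64(300), np.int64(318), np.int64(324), np.int64(330), np.int64(324), np.int64(321)] [array([379, 436]), array([381, 435]), array([389, 429])]
[np.int64(336), np.int64(349), np.int64(353), np.int64(354), np.int64(352), np.int64(346)] [np.int64(300), np.int64(300), np.int64(300), np.int64(300), np.int64(302), np.int64(307)] [array([380, 437]), array([382, 434]), array([392, 426])]
[309.43685761 199.24944806]
[309.2743544  200.30491814]
```

View pics/cmp.png

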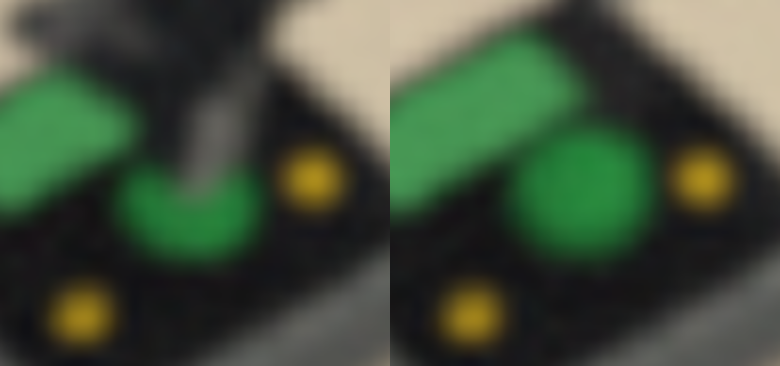

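Run:
```python
from h import *
from scipy.optimize import least_squares
np.set_printoptions(precision=4,suppress=True)
S=lambda x,y:(160+x/4.4444-.33,170+y/4.4444-.33)
T=lambda x,y:(150+x/4.4444-.33,130+y/4.4444-.33)
obs=[]
def P(h,w,r): c,s=np.cos(w),np.sin(w); return [h[0]-r*np.cos(.28)*c,h[1]-r*np.cos(.28)*s,.085+r*np.sin(.28)]
O=[('top',T(286,322),.154),('top',T(307,425),.246),('side',S(303,222),.154),('side',S(385,257),.246)]
f=lambda v:np.concatenate([proj(c,P(v[:2],v[2],r))-p for c,p,r in O])
for sel in(O,O[:2],O[2:]):
    g=lambda v:np.concatenate([proj(c,P(v[:2],v[2],r))-p for c,p,r in sel])
    s=least_squares(g,[.63,.14,.24]);v=s.x;print(v,np.degrees(v[2]),s.fun,'mid',P(v[:2],v[2],.2),'level',v[:2]-.2*np.array([np.cos(v[2]),np.sin(v[2])]))
```

```text
[0.6304 0.1401 0.2582] 14.79596239558158 [-0.2973 -1.3814  0.415  -0.4483 -0.054   0.0208  0.9076  1.8165] mid [np.float64(0.4445802955823044), np.float64(0.09098626652541103), np.float64(0.14027112971282277)] level [0.437 0.089]
[0.6282 0.1369 0.2406] 13.782945895818491 [-0.1301 -0.553   0.1263  0.53  ] mid [np.float64(0.4415319713418492), np.float64(0.09110587740543329), np.float64(0.14027112971282277)] level [0.434  0.0893]
[0.6335 0.143  0.2783] 15.94560683539388 [-0.6504 -0.7366  0.6196  0.6605] mid [np.float64(0.4486653099812311), np.float64(0.09015029036895338), np.float64(0.14027112971282277)] level [0.4412 0.088 ]
```

Request:
{"op": "send_rows", "data": {
  "motion": "0 0.5 4 0.3 0.4 0 1;0 2 3.5 0.3 0.4 0.2 1;-0.1 3.8 1.5 0 0 0.2 1;-0.1 3.8 0 0 0 0.2 1;-0.1 3.8 0 0 0 0.2 1;-0.1 3.8 0 0 0 0.2 1;-0.1 3.8 0 0 0 0.2 1;-0.1 3.8 0 0 0 0.2 1;-0.1 3.5 0 0 0 0 1;-0.1 2 0 0 0 0 1;0 0 0 0 0 0 1;0 0 0 0 0 0 1"
}}

```text
t: 5.6
eef_pos: [0.44, 0.0972, 0.2038]
tool_rot: [-0.002, 0.992, 0.124, -0.006]
contact_force: [-0.5, -0.8, -0.2]
gripper_width: -0.001
```

Request:
{"op": "send_rows", "data": {
  "motion": "0.4 -0.5 -1.5 0 -0.6 0 1;0 -0.1 -1 0 0 0 1;0 0 -0.5 0 0 0 1;0 0 0 0 0 0 1;0 0 0 0 0 0 1"
}}

```text
t: 6.02
eef_pos: [0.4431, 0.0871, 0.1696]
tool_rot: [-0.001, 0.993, 0.122, -0.003]
contact_force: [0.1, 0.1, 0.1]
gripper_width: -0.004
```

Run:
```python
from h import *
o=get_obs();print(o['eef_pos'],o['tool_rot'],o['contact_force'],proj('side',o['eef_pos']))
im=snap('side','side4')
cv2.imwrite(f'pics/side4c.png',cv2.resize(im[175:265,160:280,::-1],(800,600),interpolation=cv2.INTER_CUBIC))
im=snap('top','top4')
cv2.imwrite(f'pics/top4c.png',cv2.resize(im[145:235,160:280,::-1],(800,600),interpolation=cv2.INTER_CUBIC))
```

```text
[0.44307258 0.08708756 0.1696016 ] [-8.70356715e-04  9.92559251e-01  1.21724537e-01 -2.91757379e-03] [0.05718243 0.07757614 0.10093944] [238.12257291 218.58633864]
```

View pics/side4c.png

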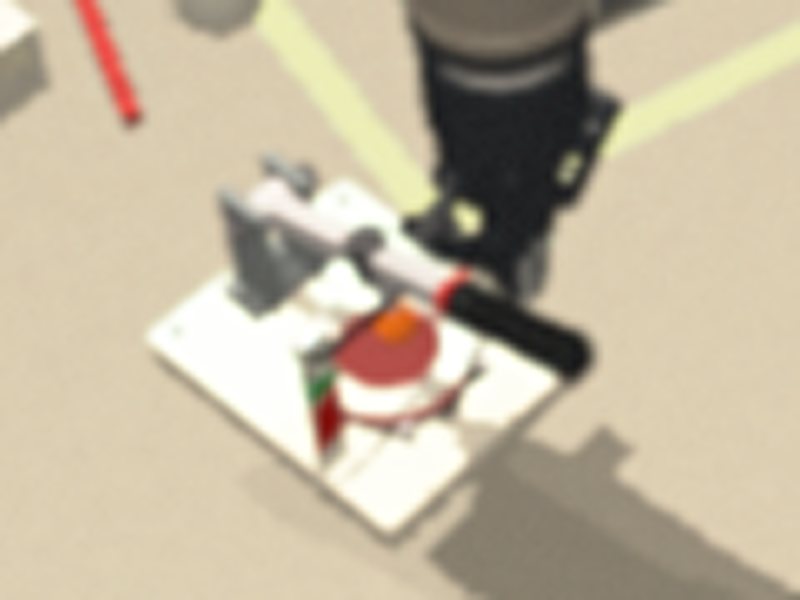

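View pics/top4c.png

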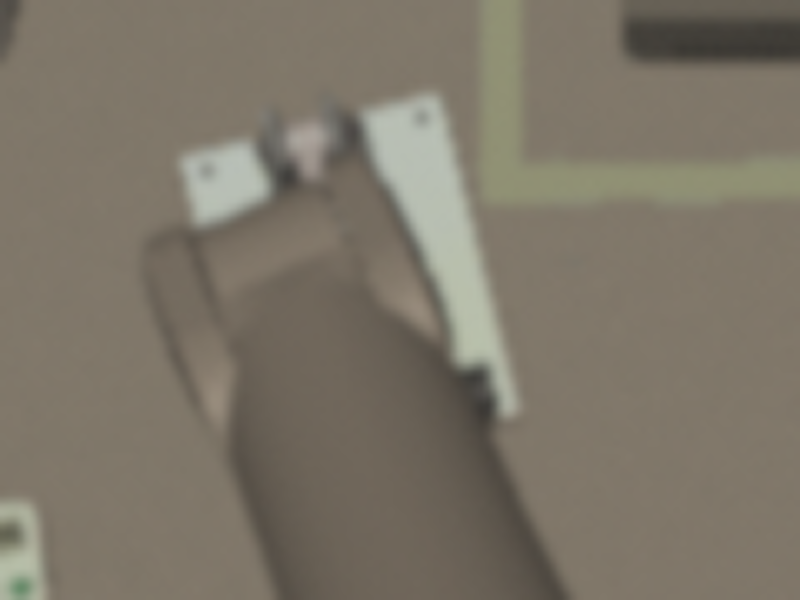

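Request:
{"op": "send_rows", "data": {
  "motion": "0.1 0.4 -0.5 0 -0.3 0 1;0 0 -0.5 0 0 0 1;0 0 -0.5 0 0 0 1;0 0 -0.5 0 0 0 1;0 0 -0.3 0 0 0 1"
}}

```text
t: 6.53
eef_pos: [0.446, 0.0922, 0.1471]
tool_rot: [-0.001, 0.993, 0.122, 0.003]
contact_force: [-0.9, -0.2, 2.8]
gripper_width: 0.003
```

Request:
{"op": "send_rows", "data": {
  "motion": "-0.1 -0.1 -0.5 0 0.1 0 1;-0.1 0 -0.5 0 0.1 0 1;-0.1 0 -0.5 0 0.1 0 1;-0.1 0 -0.3 0 0.1 0 1"
}}

```text
t: 6.87
eef_pos: [0.4419, 0.0912, 0.1276]
tool_rot: [-0.001, 0.993, 0.122, -0.001]
contact_force: [0.3, -1.4, 4.3]
gripper_width: -0.001
```

Run:
```python
from h import *
o=get_obs();print(o['eef_pos'],o['tool_rot'],o['contact_force'],proj('side',o['eef_pos']))
im=snap('side','side5')
cv2.imwrite(f'pics/side5c.png',cv2.resize(im[175:265,160:280,::-1],(800,600),interpolation=cv2.INTER_CUBIC))
```

```text
[0.44185344 0.09116963 0.12763237] [-1.05570582e-03  9.92557492e-01  1.21768589e-01 -9.60035883e-04] [ 0.27898202 -1.40438134  4.33302851] [237.83262834 227.2672548 ]
```

View pics/side5c.png

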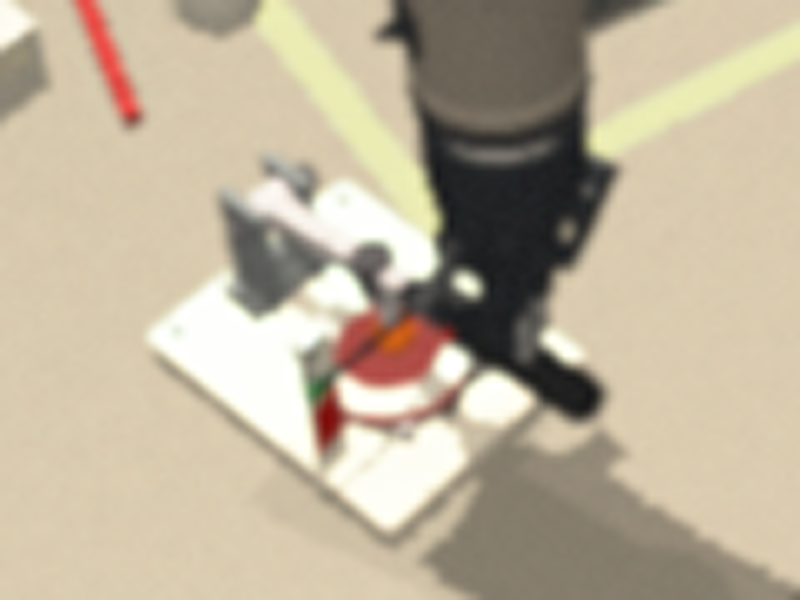

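Request:
{"op": "send_rows", "data": {
  "motion": "0 -0.1 -0.5 0 0 0 1;0 0 -0.5 0 0 0 1;0 0 -0.5 0 0 0 1;0 0 -0.3 0 0 0 1"
}}

```text
t: 7.25
eef_pos: [0.4407, 0.0902, 0.1087]
tool_rot: [-0.001, 0.993, 0.122, -0.002]
contact_force: [-3.5, -0.0, 7.0]
gripper_width: 0.003
```

Run:
```python
from h import *
o=get_obs();print(o['eef_pos'],o['tool_rot'],o['contact_force'],proj('side',o['eef_pos']))
im=snap('side','side6')
cv2.imwrite(f'pics/side6c.png',cv2.resize(im[205:250,180:240,::-1],(800,600),interpolation=cv2.INTER_CUBIC))
```

```text
[0.44067588 0.09023895 0.10872912] [-9.56515287e-04  9.92572787e-01  1.21628982e-01 -2.17679718e-03] [-3.53054154e+00 -1.97668370e-03  6.96887241e+00] [238.51895359 230.78716989]
```

View pics/side6c.png

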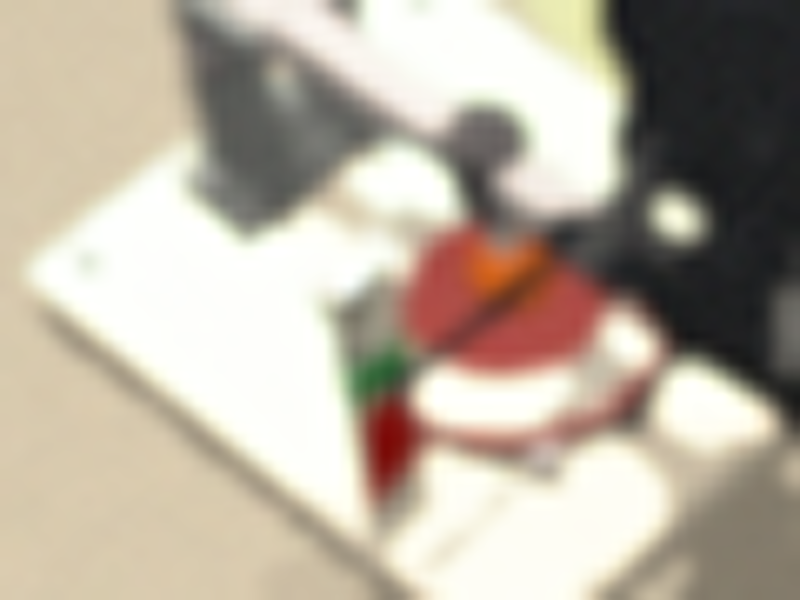

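Request:
{"op": "send_rows", "data": {
  "motion": "0 0 -0.4 0 0.1 0 1;0 0 -0.3 0 0.1 0 1;0 0 0 0 0 0 1;0 0 0 0 0 0 1"
}}

```text
t: 7.63
eef_pos: [0.44, 0.0901, 0.1012]
tool_rot: [-0.001, 0.993, 0.122, -0.005]
contact_force: [-2.2, -1.0, 7.7]
gripper_width: 0.001
```

Run:
```python
from h import *
o=get_obs();print(o['eef_pos'],o['tool_rot'],o['contact_force'],proj('side',o['eef_pos']))
im=snap('side','side7')
cv2.imwrite(f'pics/side7c.png',cv2.resize(im[205:250,180:240,::-1],(800,600),interpolation=cv2.INTER_CUBIC))
```

```text
[0.44003364 0.09006457 0.10119321] [-7.00751561e-04  9.92561428e-01  1.21646076e-01 -4.85307191e-03] [-2.20921904 -1.04451793  7.70749201] [238.76541918 232.23038262]
```

View pics/side7c.png

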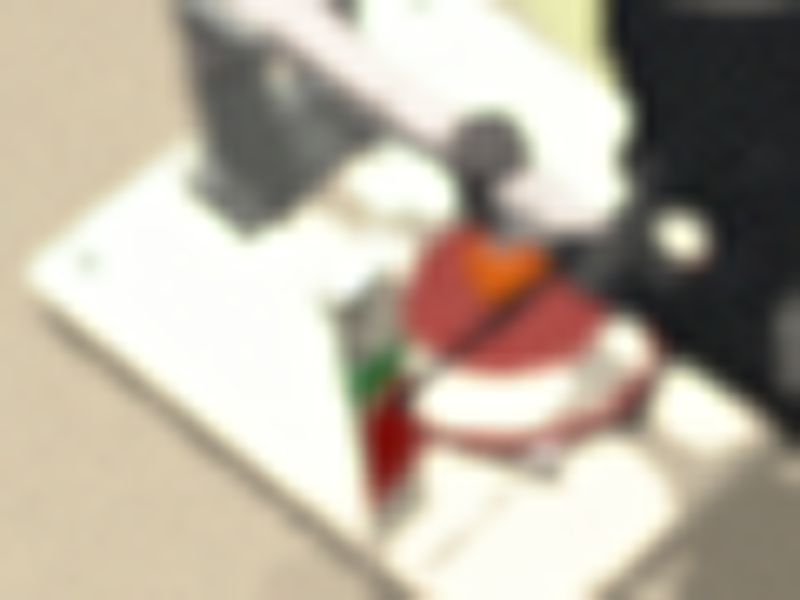

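Run:
```python
from h import *
from scipy.optimize import least_squares
a=cv2.imread('pics/side0.png')
def P(v,r,th,dz=0,y=0):
    c,s=np.cos(v[2]),np.sin(v[2]);e=.28-th; x=-r*np.cos(e)-dz*np.sin(e)*-1*0; z=.085+r*np.sin(e)
    return [v[0]+x*c-y*s,v[1]+x*s+y*c,z]
v=[.6304,.1401,.2582]
for n in(0,5,6,7):
    im=cv2.imread(f'pics/side{n}.png')[int(205*1.5):int(250*1.5),int(180*1.5):int(255*1.5)]
    cv2.imwrite(f'pics/z{n}.png',cv2.resize(im,(400,240),interpolation=cv2.INTER_CUBIC))
cv2.imwrite('pics/z.png',np.vstack([np.hstack([cv2.imread(f'pics/z{n}.png') for n in p]) for p in((0,5),(6,7))]))
for th in(0,.1,.2,.23,.26,.28,.33):
    print(th,[ (proj('side',P(v,r,th))).round(1) for r in(.106,.154,.246)],'pointer tip',proj('side',P(v,.106,th,y=.06)).round(1))
```

```text
0 [array([218.4, 215. ]), array([227.8, 219.6]), array([247.2, 229.3])] pointer tip [205.5 225.6]
0.1 [array([219.1, 217.2]), array([228.8, 222.9]), array([248.7, 234.7])] pointer tip [206.3 227.8]
0.2 [array([219.7, 219.3]), array([229.5, 226. ]), array([249.6, 239.6])] pointer tip [207.  229.9]
0.23 [array([219.8, 219.9]), array([229.7, 226.8]), array([249.7, 240.9])] pointer tip [207.1 230.5]
0.26 [array([219.9, 220.5]), array([229.8, 227.7]), array([249.8, 242.2])] pointer tip [207.2 231.1]
0.28 [array([219.9, 220.8]), array([229.9, 228.2]), array([249.9, 243.1])] pointer tip [207.3 231.5]
0.33 [array([220. , 221.7]), array([230. , 229.5]), array([249.9, 245.1])] pointer tip [207.5 232.4]
```

View pics/z.png

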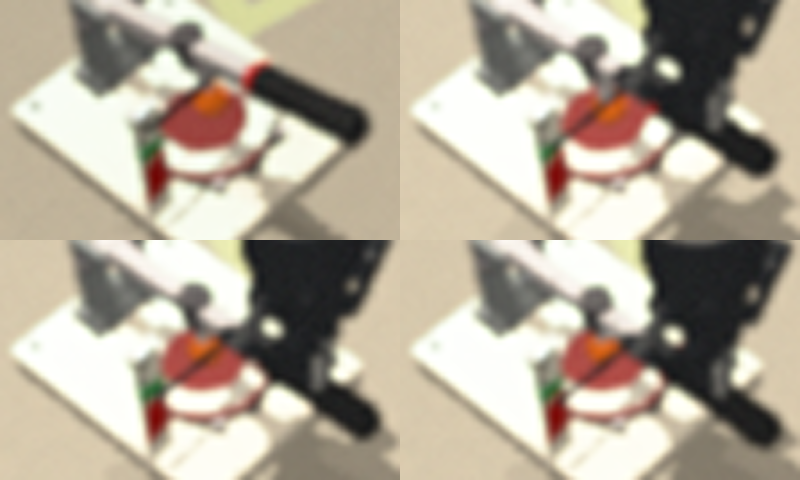

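Request:
{"op": "send_rows", "data": {
  "motion": "0 0 -0.3 0 0 0 1;0 0 0 0 0 0 1;0 0 0 0 0 0 1;0 0 0 0 0 0 1"
}}

```text
t: 8.02
eef_pos: [0.4399, 0.09, 0.0987]
tool_rot: [-0.0, 0.993, 0.122, -0.005]
contact_force: [-2.3, -0.9, 8.1]
gripper_width: 0.0
```

Run:
```python
from h import *
o=get_obs();print(o['eef_pos'],o['tool_rot'],o['contact_force'])
im=snap('side','side8')
o=get_obs();print(o['eef_pos'],o['joint_vel'])
cv2.imwrite(f'pics/side8c.png',cv2.resize(im[205:250,180:240,::-1],(800,600),interpolation=cv2.INTER_CUBIC))
snap('top','top8')
```

```text
[0.43987667 0.09002072 0.0987438 ] [-2.47937865e-04  9.92572565e-01  1.21549077e-01 -5.04622601e-03] [-2.29971607 -0.92283651  8.07599806]
[0.43986622 0.09000644 0.09875991] [ 0.0006429   0.00016352 -0.0023502   0.00038024  0.00054654 -0.00150379
 -0.00072755]
```

View pics/side8c.png

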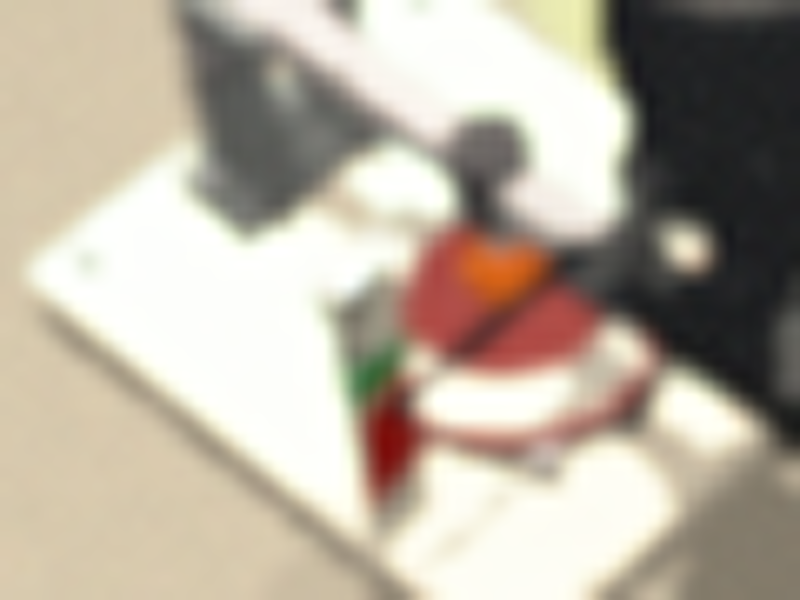

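View pics/side8.png

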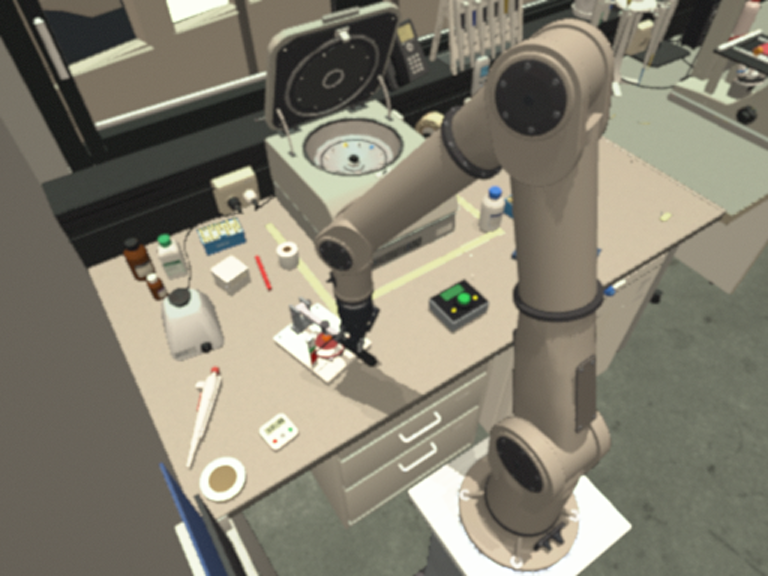

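Run:
```python
from h import *
v=[.6304,.1401,.2582];c,s=np.cos(v[2]),np.sin(v[2])
W=lambda x,y,z:[v[0]+x*c-y*s,v[1]+x*s+y*c,z]
for y in(.05,.063,.075):
  for z in(.125,.091,.085,.079,.03): p=proj('side',W(-.106,y,z)); print(y,z,((p-[180,205])*13.33).round())
for x in (-.106,-.112,-.118):
 for y in(0,.03,.05,.06): p=proj('side',W(x,y,.085)); print('ptr',x,y,((p-[180,205])*13.33).round())
```

```text
0.05 0.125 [376. 233.]
0.05 0.091 [390. 315.]
0.05 0.085 [393. 329.]
0.05 0.079 [395. 342.]
0.05 0.03 [414. 452.]
0.063 0.125 [338. 265.]
0.063 0.091 [353. 346.]
0.063 0.085 [355. 360.]
0.063 0.079 [358. 374.]
0.063 0.03 [378. 483.]
0.075 0.125 [302. 295.]
0.075 0.091 [318. 375.]
0.075 0.085 [321. 389.]
0.075 0.079 [323. 403.]
0.075 0.03 [345. 512.]
ptr -0.106 0 [532. 211.]
ptr -0.106 0.03 [449. 281.]
ptr -0.106 0.05 [393. 329.]
ptr -0.106 0.06 [364. 353.]
ptr -0.112 0 [549. 223.]
ptr -0.112 0.03 [465. 293.]
ptr -0.112 0.05 [409. 341.]
ptr -0.112 0.06 [380. 365.]
ptr -0.118 0 [565. 235.]
ptr -0.118 0.03 [482. 306.]
ptr -0.118 0.05 [425. 354.]
ptr -0.118 0.06 [397. 378.]
```

Run:
```python
from h import *
o=get_obs();print(o['t'],o['eef_pos'],o['contact_force'])
print(hand_in())
```

```text
8.1167 [0.43988009 0.0899917  0.09876099] [-2.86485069 -1.27271571  7.98334015]
the job is handed in; nothing more can be done
None
```

I pressed the start button down to its stop and let it come back up. I then lowered the lever by its grip with the shut fingers and handed in at about 8.1 s, still holding it there.

**Lever:** The tool stands still at z = 98.8 mm. With the given hinge height and grip thickness, that puts the lever at about 0.27, where level is 0.28. The push is about 8 N, against roughly 9 N expected at level. In the side view the orange foot is on the lid and the dish is between its pins.

**Checks that were less clear:**
- **Pointer:** In the last picture it appears near the lower edge of the green band. I put this down to the camera looking down at a pointer standing in front of the scale. The movement of the grip's end, measured about 2.5 mm before the final height, suggested about 0.25 there. The height-based estimate at that point was 0.26. All of these lie inside the green band.
- **Button force:** The last push on the button hit its stop hard, reading about 109 N at the wrist, close to the 120 N limit. I pushed about 10 mm off its centre. I take it as fully down from that hard stop at about 61 mm, roughly 5–6 mm below where I judged its top. The picture of the pressed button alone did not prove it. A later picture shows it back up.
- **Other items on the bench:** I did not touch any of them knowingly, but the arm hid the notebook and part of the bench in the last view.

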